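Close the articulator and lock it

TASK

Close the dental articulator: with the fingertips push its raised upper arm over and gently down, never slamming it, until the arm is fully closed with its pin resting on the small table at the front; after that push the red locking lever on its side forward as far as it goes. Only push, gently: do not lift, tip or shove the articulator about, keep off the plaster casts, and leave everything else on the bench where it is.

Things in the scene. Friction and masses are not known exactly. Their poses are not given: they have to be found in the camera images.
- articulator: Dental articulator, silver hinged frame 150 mm long, 160 wide, 125 high when closed, standing loose on four rubber feet 64 mm behind and before its middle (1.3 kg). Origin: centre of its underside. x points from its front (pin, pin table) to its rear (hinge), y to its left (lever side), z up. The hinge axis runs along y, 55 mm behind the origin, 105 mm up, between posts out to 64 mm each side.
- upper_hinge (a point): The middle of the upper arm's hinge axis, fixed in the articulator's frame (55 mm behind its origin, 105 mm up). The pin table, a black disc 26 mm across with its top 32 mm up, lies 108 mm in front of it.
- upper_arm (a joint): Angle of the upper arm, rad: 0 = closed (arm level, reaching forward from the hinge, pin on its table), about 1.57 = arm upright, up to 2.3 = leaning back beyond upright over the rear. It begins raised, at 1.65 to 2.1. The hinge is stiff (about 0.16 N m), so the arm stays wherever it is left and must be pushed all the way down to its stop.
- upper_back (a point): A point on the flat outer face (rear face when raised, top when closed) of the upper arm, on its midline, 85 mm from the hinge axis: push here. z: outward normal of that face, which lies 14 mm outside the hinge axis; -x: along the arm to its free end. The arm is a bar 36 mm wide, 10 thick, ending 118 mm from the axis (screw head to 128); the pin, 108 mm out, stands 3 mm proud of the face.
- upper_cast: The upper plaster cast with its ivory tooth row, fixed to the inner face of the upper arm (60 mm across; from the arm's inner face to 38 mm below the hinge axis when closed). Origin on the arm's hinge axis. Not to be touched.
- lower_cast: The lower plaster cast, fixed on the articulator's base (60 mm across, its teeth reach 67 mm up). Origin same as the articulator's. Not to be touched.
- lock_lever (a joint): Angle of the red-knobbed locking lever, rad: 0 = unlocked, the lever leaning 0.5 rad back from upright; it grows as the lever swings forward over the top; 1.75 = locked, at its stop, lever pointing forward and 0.32 rad above level. It begins at 0 to 0.2. Stiff (0.04 N m): stays where it is left.
- lever_hinge (a point): The point on the lever's axis (the same line as the arm's hinge axis, along the articulator's y) level with the knob: 55 mm behind the articulator's origin, 79 mm to its left, 105 mm up. Fixed in the articulator's frame.
- lever_tip (a point): Centre of the lever's red ball knob, 16 mm in diameter, 38 mm from the lever axis.
- liquid_jar: Bystander: amber glass jar with a black cap, 52 mm across and 70 mm high, to the left of the articulator. Origin: centre of its underside.
- study_model: Bystander: yellow stone dental model, about 65 mm square and 32 mm high, to the right of the articulator. Origin: centre of its underside.
- bur_block: Bystander: small wooden block with ten burs standing in it, 70 x 40 mm, 50 mm high. Origin: centre of its underside.
- handpiece: Bystander: dark blue grinding handpiece lying on the bench, 180 mm long, 27 mm thick. Origin: under its middle; its nose points along -x.
- mixing_bowl: Bystander: green rubber mixing bowl, 124 mm across and 70 mm high. Origin: centre of its underside.
- plaster_spatula: Bystander: plaster spatula lying flat along its x, 200 mm long. Origin: under its middle.
Not all that is in view belongs to the job. Several things have the shape of the articulator; the one meant has the colours described above.

How it is judged:
By the outcome, as a careful person would: the job done as asked, in the order asked, and still so for the second after the job is handed in, with the robot touching nothing.
It also fails if it takes over 51 s, if anything falls off the work surface, if the arm or the gripper's body presses on something with over 40 N, if the wrist force passes 120 N, or if a joint passes its speed limit or range.

ROBOT

A 6-joint arm with a two-finger parallel gripper is mounted at the origin on the work surface. World frame = base frame: x ahead of the robot, y to its left, z up, the work surface at z = 0. Lengths are in mm, angles in rad, forces in N, time in s.
With the tool pointing down it reaches from about 350 to 725 mm from the base axis. Payload 4.3 kg.
Tool frame: the origin (TCP) lies at the very end of the fingers, on their centre line; the grasp point (between the pads) lies 19 mm behind it; z points along the fingers, y is the line along which they close (so a half turn about z gives the same grasp; the last joint's range is limited). The gripper opens to 85 mm and grips with 20 to 120 N. Pads are 22 mm wide; open, the fingers measure 114 mm over their backs; the gripper's body (76 mm by 85 mm) begins 54 mm behind the grasp point. The pads swing forward as they close: fully open they stand 13 mm farther back than shut.
Start: joints at [-1.443, 0.377, 0.081, 1.274, 0, 1.46], TCP at [135.458, -558.854, 231.329] pointing down, gripper open.
Joint ranges: [-2.72, 2.72], [-0.84, 1.66], [-1.02, 1.22], [-1.77, 2.12], [-1.37, 1.28], [-3.14, 3.14]. Speed limits (rad/s): [2.57, 2.57, 3.14, 3.14, 3.14, 3.14].

INTERFACE

Orientations are given as a unit quaternion [w, x, y, z].
In Python, from workcell import manip, imaging, ticket gives the robot as it stands.
- The arm moves only by the tool carry_out, never from a script. Its argument "increments" is a list of rows, each a list of 7 numbers: the shift along the world's x, y, z as a fraction of full scale, then the turn, a rotation vector about the world's x, y, z as a fraction of full scale, then the opening, from 0 (shut) to 1 (fully open). A call has 1 to 20 rows; each row shifts and turns the commanded pose from where the row before left it; what a row does not reach is not made up. Full scale, the value 1, is 0.1 m for a shift and pi rad for a turn. A row lasts 1/12 s, in which the tool goes at most 41.7 mm and 7.16 degrees, less where a joint would pass 70% of its speed; a pose out of reach is approached as far as the arm can. A call with a number of a shift or a turn outside -1 to 1 is refused whole. A call with a gripper value outside its range is refused whole. The fingers move at their own pace and stop on an object; "grip_force" is the grip in N (left out, the last holds). Time passes only in rows, so rows that do not move let the fingers close. It gives the time, the measured TCP pose, the force, the opening and the grip force at its end, in the units of the state.
- manip.get_state(): the state, without advancing time (a new reading comes with each control period).
- imaging.get_image(name): name is "scene" or "top" or "wrist"; returns a dict with "img" (420x560x3 uint8, red, green, blue), "camera_matrix" (3x3 intrinsics, pixels), "pose" (4x4, takes a point from camera to world coordinates). Camera axes: x right, y up, looking along -z (the intrinsics and any distortion apply to the point x, -y, -z); pixel columns grow to the right and rows downward; lengths in mm; the calibration is good to about 2 mm. The wrist camera is an equidistant fisheye: a pixel r from the principal point sees the ray r / f radians off the axis. A picture is of the moment at which its call begins. There is no depth.
- ticket.job_done(): hands the job in; it is judged then, once.
Trained networks look in the newest picture that a camera, given by its name, has taken for a name from the list of things; names that differ only in an ending like _2 or _b are one class to them, and where a whole thing is asked for, a point or a joint stands for the part that bears it (a point fixed in the world has none). Each returns a list of dicts, best first, with "score" (0 to 1); they miss things now and then, are a little off and sometimes report something else, mostly with a low value. They report only what shows in the picture. A call takes as long as a camera call. They do not tell look-alikes from the thing itself.
- imaging.boxes_of(camera, name): "rect" ([left, top, right, bottom] in pixels, round what is visible of it).
The state is a dict: "time_s": time; "q": joint angles; "joint_velocities": joint speeds; "tau": joint torques, N m; "tcp_pos": TCP position; "ee_rot": TCP orientation; "force": force on the tool from outside, world axes, zero at the start; "torque": the same for the moment, N m; "finger_gap": finger opening in mm; "grip_force": force on a finger pad.
Only numpy, scipy, OpenCV 4.12 (cv2) and the standard library are available. Lean on these libraries where they do the work, as an engineer would, in place of code of your own. Each camera call takes 0.05 s, during which the arm holds its last target. There are 200 camera calls.

## Working session

There is one attempt and no reset: what is moved stays moved. The work goes in short steps, Python scripts to look and compute and a tool call to move; the robot and the scene stay as the last step left them, time stands still between calls to the robot, and variables do not carry over. Pictures are saved under pics/ and viewed, at most 10 in all, crops included, and the job is handed in when it is done.

Besides the shell and the picture viewer there is one more tool, called after "Request:" as name([rows], argument=value, ...), one row to a line, values as JSON. carry_out: Moves the arm, as the interface text tells. Shift numbers are shares of 0.1 m and turn numbers shares of pi rad, none past 1 either way. Its arguments: {"type":"object","properties":{"increments":{"type":"array","items":{"type":"array","items":{"type":"number"}}},"grip_force":{"type":"number"}},"required":["increments"]}

```bash
mkdir -p pics
cat > h.py <<'E'
import numpy as np,cv2
from workcell import manip,imaging,ticket
def grab(n,save=None):
    d=imaging.get_image(n)
    if save: cv2.imwrite('pics/'+save,d['img'][:,:,::-1])
    return d
E
python3 - <<'E'
from h import *
ims=[]
for n in ("scene","top"):
    d=grab(n); np.savez(''+n,**d); ims.append(d['img'])
    print(n,d['camera_matrix'].tolist(),np.round(d['pose'],3).tolist(),[k for k in d])
    for t in ("articulator","upper_arm","upper_cast","lower_cast","lock_lever","lever_tip","liquid_jar","study_model","bur_block","mixing_bowl","handpiece","plaster_spatula"):
        print(t,[(np.round(b['rect']).tolist(),round(b['score'],2)) for b in imaging.boxes_of(n,t)])
    cv2.imwrite(f'pics/{n}.png',cv2.resize(d['img'],(784,588),interpolation=3)[:,:,::-1])
E
```

```text
scene [[481.7175488204074, 0.0, 280.82056870874044], [0.0, 481.7175488204074, 210.52396172139012], [0.0, 0.0, 1.0]] [[-0.468, -0.502, 0.727, 1508.938], [0.884, -0.257, 0.392, 580.346], [-0.01, 0.826, 0.563, 946.755], [0.0, 0.0, 0.0, 1.0]] ['img', 'camera_matrix', 'pose']
articulator [([220.0, 154.0, 268.0, 203.0], 0.76), ([214.0, 187.0, 262.0, 260.0], 0.64), ([269.0, 248.0, 338.0, 314.0], 0.64), ([189.0, 211.0, 207.0, 230.0], 0.18)]
upper_arm [([216.0, 200.0, 252.0, 235.0], 0.74), ([277.0, 245.0, 324.0, 286.0], 0.73), ([223.0, 153.0, 260.0, 177.0], 0.62)]
upper_cast [([246.0, 164.0, 255.0, 174.0], 0.64), ([222.0, 201.0, 241.0, 222.0], 0.54), ([278.0, 260.0, 297.0, 277.0], 0.47), ([169.0, 187.0, 182.0, 215.0], 0.45)]
lower_cast [([210.0, 193.0, 262.0, 257.0], 0.75), ([232.0, 221.0, 251.0, 239.0], 0.71), ([280.0, 273.0, 302.0, 291.0], 0.71), ([240.0, 174.0, 258.0, 186.0], 0.45), ([365.0, 303.0, 431.0, 351.0], 0.31), ([120.0, 205.0, 158.0, 239.0], 0.2)]
lock_lever [([217.0, 189.0, 256.0, 235.0], 0.43)]
lever_tip []
liquid_jar [([291.0, 230.0, 306.0, 257.0], 0.83)]
study_model [([186.0, 
[... 894 characters left out ...]
.0, 278.0], 0.45)]
lower_cast [([307.0, 179.0, 320.0, 197.0], 0.69)]
lock_lever [([204.0, 152.0, 217.0, 158.0], 0.59), ([304.0, 180.0, 321.0, 197.0], 0.55), ([130.0, 135.0, 185.0, 159.0], 0.49)]
lever_tip [([391.0, 142.0, 430.0, 175.0], 0.62), ([203.0, 151.0, 214.0, 155.0], 0.37)]
liquid_jar [([286.0, 137.0, 327.0, 210.0], 0.65), ([252.0, 185.0, 266.0, 201.0], 0.58)]
study_model [([350.0, 176.0, 372.0, 199.0], 0.74)]
bur_block [([131.0, 214.0, 154.0, 235.0], 0.82)]
mixing_bowl [([391.0, 140.0, 429.0, 177.0], 0.83), ([293.0, 140.0, 327.0, 175.0], 0.26)]
handpiece [([395.0, 193.0, 414.0, 237.0], 0.78)]
plaster_spatula [([128.0, 134.0, 188.0, 160.0], 0.72), ([391.0, 142.0, 430.0, 178.0], 0.36)]
```

View pics/scene.png

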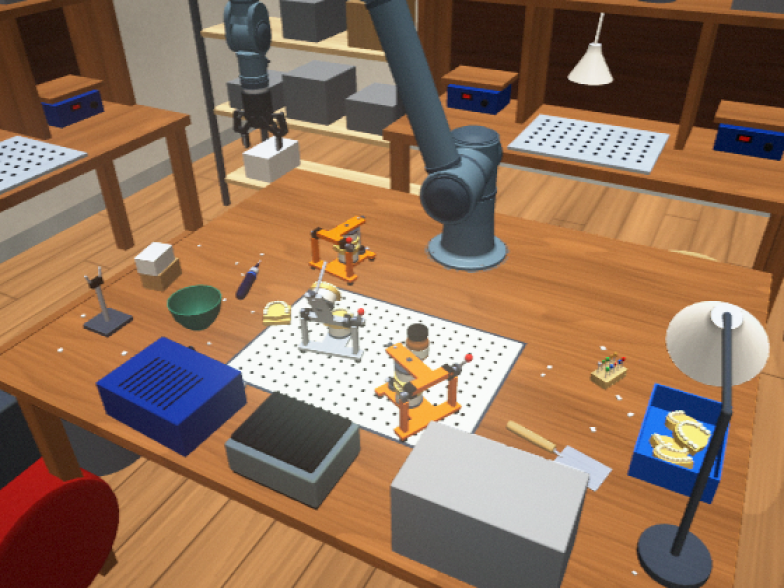

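View pics/top.png

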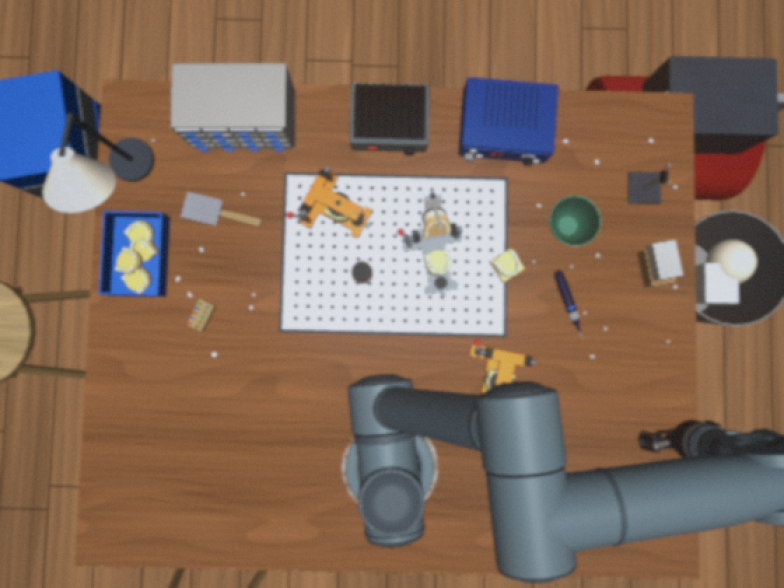

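The candidates, in full-size top-view pixels: the silver articulator at (310,172), an orange one at (236,146) and another orange one at (357,262). I choose the silver one, with ivory casts and a red knob. In the scene view it is at (238,225). A close crop will check this.

Run:
```python
import numpy as np,cv2
s=np.load('scene.npz')['img'];t=np.load('top.npz')['img']
a=cv2.resize(s[180:265,200:275],(75*5,85*5*1),interpolation=cv2.INTER_CUBIC)
b=cv2.resize(t[130:215,275:350],(75*5,85*5),interpolation=cv2.INTER_CUBIC)
cv2.imwrite('pics/crop.png',np.hstack([a,b])[:,:,::-1])
for n,i,r in(('s',s,(180,265,200,275)),('t',t,(130,215,275,350))):
    c=i[r[0]:r[1],r[2]:r[3]].astype(int);m=((c[...,0]>130)&(c[...,1]<90)&(c[...,2]<90)).astype(np.uint8)
    _,_,st,ce=cv2.connectedComponentsWithStats(m);print(n,st[1:,4],ce[1:]+[r[2],r[0]])
```

```text
s [32 82  9  7  6 11  2 12] [[225.25       182.9375    ]
 [250.15853659 188.20731707]
 [264.11111111 183.22222222]
 [225.         190.28571429]
 [235.5        195.        ]
 [245.         199.        ]
 [252.5        199.5       ]
 [257.5        222.75      ]]
t [1] [[286. 166.]]
```

View pics/crop.png

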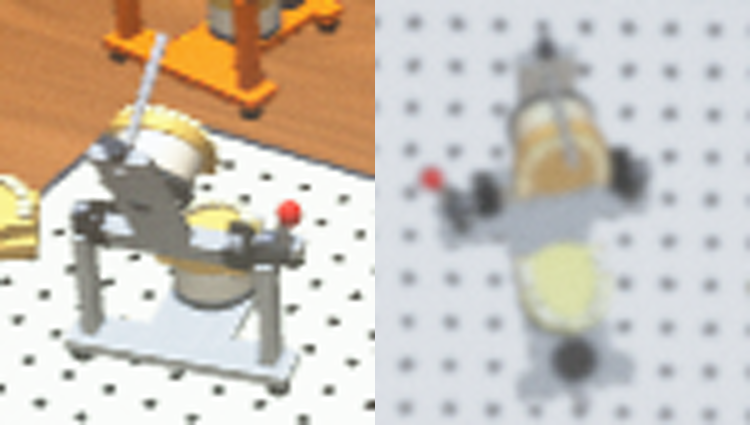

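The crop shows the silver articulator with ivory casts. The knob is at scene (258,222) and top (286,166), the pin table at top (315,202), and the arm leans back, away from the robot. Next I fit its pose.

```bash
cat > fit.py <<'E'
import numpy as np
from scipy.optimize import least_squares
C={n:np.load(n+'.npz') for n in('scene','top')}
def proj(n,p):
    T=C[n]['pose'];K=C[n]['camera_matrix'];c=T[:3,:3].T@(p-T[:3,3])
    return np.array([K[0,0]*c[0]/-c[2]+K[0,2],K[1,1]*-c[1]/-c[2]+K[1,2]])
def world(v,p):
    c,s=np.cos(v[2]),np.sin(v[2]);return np.array([v[0]+c*p[0]-s*p[1],v[1]+s*p[0]+c*p[1],p[2]+v[5]])
def armp(a,r,h):  # r along arm, h outward of face
    return np.array([55-r*np.cos(a)+h*np.sin(a),0,105+r*np.sin(a)+h*np.cos(a)])
def knob(l):
    t=0.5-l;return np.array([55+38*np.sin(t),79,105+38*np.cos(t)])
O=[('top',lambda v:[-53,0,32],(314.8,201.8)),('top',lambda v:knob(v[4]),(286.2,165.8)),('scene',lambda v:knob(v[4]),(258,222.3)),
('top',lambda v:armp(v[3],126,9),(308.8,139.6)),('top',lambda v:armp(v[3],108,-73),(314.6,162)),('scene',lambda v:armp(v[3],108,-73),(232.6,187.4)),
('scene',lambda v:[55,-64,105],(218,224.4)),('top',lambda v:[55,-64,105],(327,164.5))]
f=lambda v:np.concatenate([(proj(n,world(v,np.array(g(v))))-o)/(1) for n,g,o in O]+[[v[5]/5]])
if __name__=='__main__':
    r=least_squares(f,[420,-80,0,1.9,.1,0],loss='soft_l1')
    v=r.x;print(np.round(v,3));print(np.round(f(v)[:-1].reshape(-1,2),1).tolist())
    np.save('v',v)
    for n,p in(('hinge',np.array([55,0,105])),('back',armp(v[3],85,14)),('end',armp(v[3],118,14)),('knob',knob(v[4])),('leverhinge',np.array([55,79,105])),('table',np.array([-53,0,32]))):print(n,world(v,p).round(1))
    from workcell import manip
    s=manip.get_state();print(s['time_s'],s['ee_rot'],s['force'])
    for px,z in(((259,193),0),((361,187.5),0)):
        T=C['top']['pose'];K=C['top']['camera_matrix'];d=T[:3,:3]@[(px[0]-K[0,2])/K[0,0],-(px[1]-K[1,2])/K[1,1],-1];print('jar/model',T[:3,3]+d*(z+40-T[2,3])/d[2])
E
python3 fit.py
```

```text
[ 4.98826e+02 -1.02153e+02  2.07000e-01  2.72490e+01 -6.13500e+00
 -2.93100e+00]
[[-0.5, 0.2], [-0.4, 0.5], [0.1, 0.5], [-0.5, -0.7], [-0.6, 0.8], [-0.0, 0.1], [-3.2, -1.8], [2.3, -0.4]]
hinge [552.7 -90.9 102.1]
back [607.5 -79.4 167.5]
end [624.3 -75.9 195.7]
knob [549.3 -10.9 137.7]
leverhinge [536.5 -13.6 102.1]
table [ 447.  -113.    29.1]
1.3 [3.76865191e-05 9.92937585e-01 1.18637897e-01 3.71766100e-06] [-0.15223324 -0.73772241 -1.71568596]
jar/model [472.11825865  75.53639601  40.        ]
jar/model [ 498.90272882 -269.42614003   40.        ]
```

Request:
carry_out([
  [0.26,0.245,0.1,0,0,0,0],
  [0.26,0.245,0.1,0,0,0,0],
  [0.26,0.245,0.1,0,0,0,0],
  [0.26,0.245,0.1,0,0,-0.01,0],
  [0.26,0.245,0.1,0,0,0,0],
  [0.265,0.245,0,0,0,0,0],
  [0.265,0.245,0,0,0,0,0],
  [0.265,0.245,0,0,0,0,0],
  [0.265,0.245,0,0,0,0,0],
  [0.265,0.245,0,0,0,0,0],
  [0.265,0.245,0,0,0,0,0],
  [0.265,0.245,0,0,0,0,0],
  [0.265,0.245,0,0,0,0,0],
  [0.265,0.245,0,0,0,0,0],
  [0.265,0.245,0,0,0,0,0],
  [0.265,0.245,0,0,0,0,0],
  [0.265,0.245,0,0,0,0,0],
  [0.265,0.245,0,0,0,0,0],
  [0.265,0.245,0,0,0,0,0],
  [0.265,0.245,0,0,0,0,0],
], grip_force=20)

```text
time_s: 2.97
tcp_pos: [664.1, -67.4, 281.4]
ee_rot: [0.0, 0.995, 0.103, 0.0]
force: [0.4, -1.1, 0.9]
finger_gap: 0.1
grip_force: 0.0
```

Request:
carry_out([
  [0,0,-0.2,0,0,0,0],
  [0,0,-0.2,0,0,0,0],
  [0,0,-0.2,0,0,0,0],
  [0,0,-0.2,0,0,0,0],
  [0,0,-0.1,0,0,0,0],
  [0,0,0,0,0,0,0],
])

```text
time_s: 3.47
tcp_pos: [661.1, -68.5, 188.3]
ee_rot: [-0.001, 0.995, 0.103, -0.003]
force: [0.5, -0.1, -0.4]
finger_gap: 0.2
grip_force: 0.0
```

Run:
```python
from h import *
d=grab('wrist');s=grab('scene')
c=s['img'][150:270,190:310]
cv2.imwrite('pics/w1.png',np.hstack([d['img'][:,60:500],cv2.resize(c,(355,355)) if 0 else cv2.resize(c,(360,420),interpolation=2)])[:,:,::-1])
```

```text
(no output)
```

View pics/w1.png

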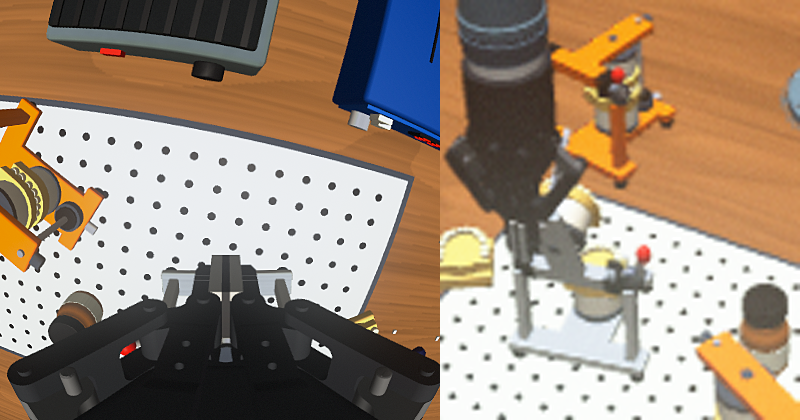

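The wrist view shows the shut fingertips at (228,270), centred between the posts at (175,290) and (290,290). The scene crop shows the fingers behind the raised arm, clear of the jar and the casts. Now I push forward gently.

Request:
carry_out([
  [-0.08,-0.017,0.02,0,0,0,0],
  [-0.06,-0.013,0.02,0,0,0,0],
  [-0.04,-0.008,0.01,0,0,0,0],
  [-0.04,-0.008,0,0,0,0,0],
  [-0.04,-0.008,0,0,0,0,0],
  [-0.04,-0.008,0,0,0,0,0],
  [-0.04,-0.008,0,0,0,0,0],
])

```text
time_s: 4.15
tcp_pos: [630.2, -76.0, 197.7]
ee_rot: [0.0, 0.995, 0.103, 0.002]
force: [3.2, 0.1, 3.6]
finger_gap: 0.1
grip_force: 1.8
```

The upward force suggests the tip is catching the arm's end. I back off, lower and push again.

Request:
carry_out([
  [0.12,0.025,0,0,0,0,0],
  [0.12,0.025,0,0,0,0,0],
  [0,0,-0.2,0,0,0,0],
  [0,0,0,0,0,0,0],
])

```text
time_s: 4.48
tcp_pos: [650.3, -70.5, 172.2]
ee_rot: [-0.001, 0.995, 0.103, -0.004]
force: [0.3, 0.3, -0.4]
finger_gap: 0.1
grip_force: 0.0
```

Run:
```python
from h import *
t=grab('top');s=grab('scene');print(manip.get_state()['tcp_pos'],manip.get_state()['force'])
a=cv2.resize(s['img'][150:265,190:290],(400,460),interpolation=2)
b=cv2.resize(t['img'][115:215,270:356],(396,460),interpolation=2)
cv2.imwrite('pics/c2.png',np.hstack([a,b])[:,:,::-1])
```

```text
[650.67745671 -70.70350826 174.66530251] [0.11844129 0.32141844 0.16133608]
```

View pics/c2.png

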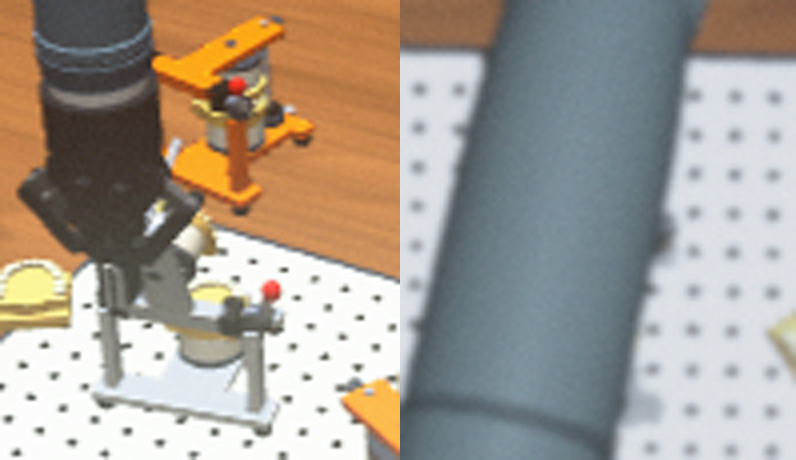

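The articulator has not moved: its feet in the scene view are still at (216,250) and (256,257). The arm still leans back and the fingers are behind it, lower down. I push again.

Request:
carry_out([
  [-0.05,-0.01,0,0,0,0,0],
  [-0.05,-0.01,0,0,0,0,0],
  [-0.04,-0.008,0,0,0,0,0],
  [-0.04,-0.008,0,0,0,0,0],
  [-0.03,-0.006,0,0,0,0,0],
  [-0.03,-0.006,0,0,0,0,0],
  [-0.03,-0.006,0,0,0,0,0],
])

```text
time_s: 5.17
tcp_pos: [627.1, -76.3, 177.4]
ee_rot: [0.0, 0.995, 0.103, 0.002]
force: [4.6, 0.9, 4.3]
finger_gap: -0.3
grip_force: 0.9
```

Request:
carry_out([
  [-0.04,-0.008,0.02,0,0,0,0],
  [-0.04,-0.008,0.02,0,0,0,0],
  [-0.04,-0.008,0.02,0,0,0,0],
  [-0.04,-0.008,0.015,0,0,0,0],
  [-0.04,-0.008,0.015,0,0,0,0],
  [-0.04,-0.008,0.015,0,0,0,0],
])

```text
time_s: 5.67
tcp_pos: [601.7, -81.4, 187.3]
ee_rot: [0.0, 0.995, 0.103, 0.0]
force: [2.0, -0.5, 3.1]
finger_gap: -0.2
grip_force: 0.1
```

Request:
carry_out([
  [-0.04,-0.008,0.012,0,0,0,0],
  [-0.04,-0.008,0.012,0,0,0,0],
  [-0.04,-0.008,0.012,0,0,0,0],
  [-0.04,-0.008,0.012,0,0,0,0],
  [-0.04,-0.008,0.012,0,0,0,0],
  [-0.04,-0.008,0.01,0,0,0,0],
  [-0.04,-0.008,0.01,0,0,0,0],
  [-0.04,-0.008,0,0,0,0,0],
  [-0.04,-0.008,0,0,0,0,0],
  [-0.04,-0.008,0,0,0,0,0],
])

```text
time_s: 6.5
tcp_pos: [561.6, -89.0, 194.9]
ee_rot: [-0.0, 0.995, 0.103, 0.0]
force: [0.6, 1.2, -0.1]
finger_gap: 0.2
grip_force: 0.7
```

Run:
```python
from h import *
s=grab('scene');st=manip.get_state();print(st['tcp_pos'],st['force'],st['time_s'])
a=cv2.resize(s['img'][150:265,190:290],(600,600*115//100*8//10),interpolation=2)
cv2.imwrite('pics/c3.png',a[:,:,::-1])
```

```text
[560.82934088 -89.13977316 194.89780236] [-0.63128905  1.50021573 -1.98186919] 6.55
```

View pics/c3.png

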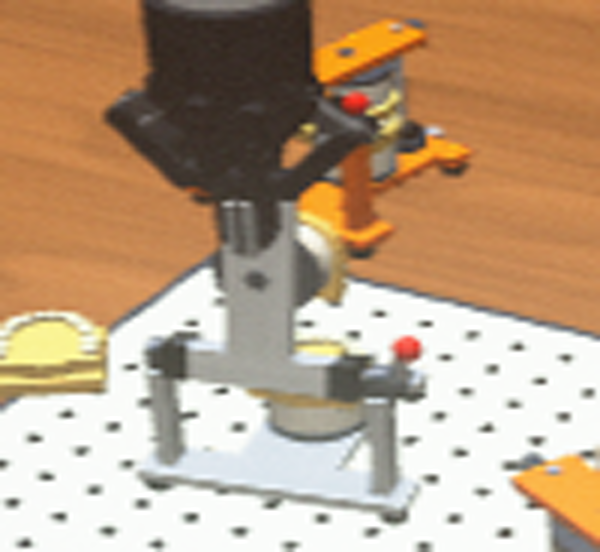

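The arm is upright at about (262,290) in the crop, with the fingertips centred on its back, and the feet have not moved. I follow the arc.

Request:
carry_out([
  [-0.036,-0.0076,-0.0045,0,0,0,0],
  [-0.036,-0.0076,-0.0045,0,0,0,0],
  [-0.036,-0.0076,-0.0045,0,0,0,0],
  [-0.036,-0.0076,-0.0045,0,0,0,0],
  [-0.036,-0.0076,-0.0045,0,0,0,0],
  [-0.0345,-0.0072,-0.0115,0,0,0,0],
  [-0.0345,-0.0072,-0.0115,0,0,0,0],
  [-0.0345,-0.0072,-0.0115,0,0,0,0],
  [-0.0345,-0.0072,-0.0115,0,0,0,0],
  [-0.0345,-0.0072,-0.0115,0,0,0,0],
])

```text
time_s: 7.38
tcp_pos: [526.3, -96.6, 186.5]
ee_rot: [0.0, 0.995, 0.103, -0.0]
force: [1.2, 1.2, -0.1]
finger_gap: 0.1
grip_force: 0.6
```

Request:
carry_out([
  [-0.032,-0.0067,-0.0187,0,0,0,0],
  [-0.032,-0.0067,-0.0187,0,0,0,0],
  [-0.032,-0.0067,-0.0187,0,0,0,0],
  [-0.032,-0.0067,-0.0187,0,0,0,0],
  [-0.032,-0.0067,-0.0187,0,0,0,0],
  [-0.027,-0.0057,-0.0245,0,0,0,0],
  [-0.027,-0.0057,-0.0245,0,0,0,0],
  [-0.027,-0.0057,-0.0245,0,0,0,0],
  [-0.027,-0.0057,-0.0245,0,0,0,0],
  [-0.027,-0.0057,-0.0245,0,0,0,0],
])

```text
time_s: 8.22
tcp_pos: [497.1, -102.7, 164.9]
ee_rot: [0.0, 0.995, 0.103, 0.0]
force: [0.8, 0.2, 0.5]
finger_gap: 0.0
grip_force: 0.5
```

Request:
carry_out([
  [-0.022,-0.0046,-0.03,0,0,0,0],
  [-0.022,-0.0046,-0.03,0,0,0,0],
  [-0.022,-0.0046,-0.03,0,0,0,0],
  [-0.022,-0.0046,-0.03,0,0,0,0],
  [-0.022,-0.0046,-0.03,0,0,0,0],
  [-0.013,-0.003,-0.028,0,0,0,0],
  [-0.013,-0.003,-0.028,0,0,0,0],
  [-0.013,-0.003,-0.028,0,0,0,0],
  [-0.013,-0.003,-0.028,0,0,0,0],
  [-0.013,-0.003,-0.028,0,0,0,0],
  [-0.013,-0.003,-0.028,0,0,0,0],
])

```text
time_s: 9.13
tcp_pos: [478.5, -106.7, 133.2]
ee_rot: [-0.0, 0.995, 0.103, 0.0]
force: [1.0, 1.2, 0.3]
finger_gap: -0.1
grip_force: 0.4
```

Request:
carry_out([
  [-0.005,-0.001,-0.018,0,0,0,0],
  [-0.005,-0.001,-0.018,0,0,0,0],
  [-0.005,-0.001,-0.018,0,0,0,0],
  [-0.005,-0.001,-0.016,0,0,0,0],
  [-0.004,-0.001,-0.014,0,0,0,0],
  [0,0,0,0,0,0,0],
])

```text
time_s: 9.63
tcp_pos: [475.8, -107.2, 124.7]
ee_rot: [0.0, 0.995, 0.103, -0.0]
force: [-0.2, 0.0, 0.2]
finger_gap: -0.1
grip_force: 0.0
```

Request:
carry_out([
  [-0.002,0,-0.012,0,0,0,0],
  [-0.002,0,-0.012,0,0,0,0],
  [-0.001,0,-0.01,0,0,0,0],
  [-0.001,0,-0.01,0,0,0,0],
  [0,0,-0.008,0,0,0,0],
  [0,0,0,0,0,0,0],
])

```text
time_s: 10.13
tcp_pos: [475.3, -107.2, 119.6]
ee_rot: [-0.0, 0.995, 0.103, -0.0]
force: [-0.9, -0.9, -0.4]
finger_gap: -0.1
grip_force: 0.0
```

Request:
carry_out([
  [0,0,-0.008,0,0,0,0],
  [0,0,-0.008,0,0,0,0],
  [0,0,-0.008,0,0,0,0],
  [0,0,0,0,0,0,0],
])

```text
time_s: 10.47
tcp_pos: [475.5, -107.3, 118.9]
ee_rot: [0.0, 0.995, 0.103, 0.0]
force: [-4.1, 0.5, 11.1]
finger_gap: -0.0
grip_force: 6.1
```

Run:
```python
from h import *
s=grab('scene');st=manip.get_state();print(st['tcp_pos'],st['force'],st['time_s'])
d=grab('wrist')
a=cv2.resize(s['img'][160:265,195:285],(400,466),interpolation=2)
b=cv2.resize(d['img'],(400,300))
cv2.imwrite('pics/c4.png',np.hstack([a,np.vstack([b,np.zeros((166,400,3),np.uint8)])])[:,:,::-1])
```

```text
[ 475.49798942 -107.23675788  118.88786292] [-4.88956559  0.45822535 11.61850376] 10.5167
```

View pics/c4.png

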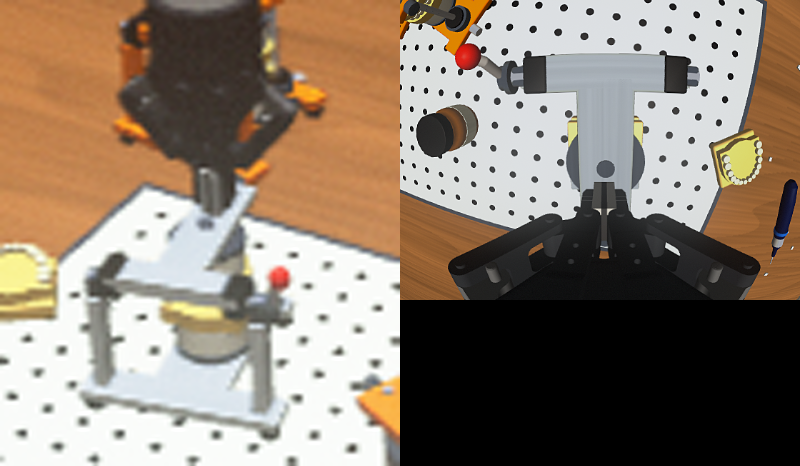

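The arm is level over the lower cast. It stops at face height 118.9 mm (119 expected closed) with 11 N, so it is at its stop, and the feet are unmoved. The knob shows at (467,57) in the wrist view. I lift off and locate the knob again.

Request:
carry_out([
  [0,0,0.1,0,0,0,0],
  [0,0,0.3,0,0,0,0],
  [0,0,0.3,0,0,0,0],
  [0,0,0,0,0,0,0],
])

```text
time_s: 10.9
tcp_pos: [478.8, -108.3, 192.8]
ee_rot: [0.002, 0.995, 0.103, 0.004]
force: [1.8, -0.3, 0.6]
finger_gap: 0.1
grip_force: 0.0
```

```bash
cat > tri.py <<'E'
from h import *
from scipy.optimize import least_squares
import fit
def ray(d,px,fish):
    K=d['camera_matrix'];u=np.array([(px[0]-K[0,2])/K[0,0],(px[1]-K[1,2])/K[1,1]])
    if fish:
        th=np.hypot(*u);u=u*np.tan(th)/th
    r=d['pose'][:3,:3]@[u[0],-u[1],-1];return d['pose'][:3,3],r/np.linalg.norm(r)
def reds(i):
    c=i.astype(int);m=((c[...,0]>140)&(c[...,1]<80)&(c[...,2]<80)).astype(np.uint8)
    _,_,st,ce=cv2.connectedComponentsWithStats(m);return [(ce[k].round(1).tolist(),int(st[k,4])) for k in range(1,len(st)) if st[k,4]>8]
E
python3 - <<'E'
from tri import *
w=grab('wrist','w5.png');s=grab('scene');print(manip.get_state()['tcp_pos'],reds(w['img']),[r for r in reds(s['img']) if 240<r[0][0]<275 and 200<r[0][1]<240])
g=lambda v:np.append(fit.f(v)[:-1],v[5]*10)
r=least_squares(g,[499,-102,.2,2.1,.15,0],loss='soft_l1');v=r.x;print(v.round(3));print(fit.world(v,fit.knob(v[4])),fit.world(v,np.array([55,79,105])))
np.save('v',v); cv2.imwrite('x.png',w['img']); np.savez('wrist',**w)
E
```

```text
[ 476.76653361 -107.66081356  188.6769853 ] [([154.8, 93.1], 386)] []
[ 4.98178e+02 -1.01985e+02  2.09000e-01  2.12600e+00  9.60000e-02
 -4.00000e-03]
[550.17981931 -10.18226263 139.93721269] [535.56976532 -13.28449587 104.99551166]
```

Run:
```python
from tri import *
L=[ray(np.load('wrist.npz'),(154.8,93.1),1),ray(np.load('top.npz'),(286.2,165.8),0),ray(np.load('scene.npz'),(258,222.3),0)]
A=np.vstack([np.eye(3)-np.outer(r,r) for o,r in L]);b=np.hstack([(np.eye(3)-np.outer(r,r))@o for o,r in L])
p=np.linalg.lstsq(A,b,rcond=None)[0];print(p.round(1),(A@p-b).reshape(3,3).round(1))
```

```text
[551.2 -10.7 140.8] [[-1.  -0.6 -0.2]
 [ 0.7  1.2  0.1]
 [ 0.3 -0.6  0.2]]
```

Request:
carry_out([
  [0.26,0.27,0,0,0,0,0],
  [0.26,0.27,0,0,0,0,0],
  [0.26,0.27,0,0,0,0,0],
  [0.27,0.26,0,0,0,0,0],
  [0,0,-0.2,0,0,0,0],
  [0,0,-0.2,0,0,0,0],
  [0,0,-0.14,0,0,0,0],
  [0,0,0,0,0,0,0],
])

```text
time_s: 11.67
tcp_pos: [576.9, 0.5, 128.2]
ee_rot: [-0.001, 0.995, 0.103, -0.004]
force: [-0.9, 0.0, -1.1]
finger_gap: -0.1
grip_force: 0.0
```

Run:
```python
from h import *
s=grab('scene');st=manip.get_state();print(st['tcp_pos'],st['force'],st['time_s'])
cv2.imwrite('pics/c6.png',cv2.resize(s['img'][160:265,195:285],(500,583),interpolation=2)[:,:,::-1])
```

```text
[5.77792591e+02 2.19763494e-01 1.30230304e+02] [-0.55150103  0.15204501  0.33317315] 11.7167
```

View pics/c6.png

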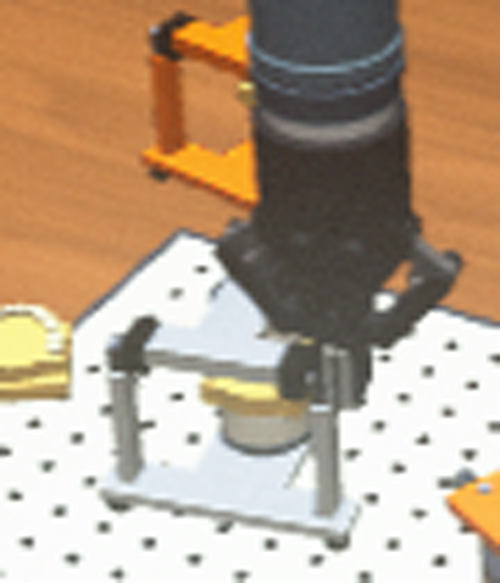

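The lower arm frame is closed and level. The fingers, at (340,375), are behind the lever and in line with it. I sweep it forward.

Request:
carry_out([
  [-0.054,-0.011,0.005,0,0,0,0],
  [-0.054,-0.011,0.005,0,0,0,0],
  [-0.035,-0.0075,0.007,0,0,0,0],
  [-0.035,-0.0075,0.007,0,0,0,0],
  [-0.035,-0.0075,0.007,0,0,0,0],
  [-0.035,-0.0075,0.007,0,0,0,0],
])

```text
time_s: 12.22
tcp_pos: [556.1, -5.8, 138.4]
ee_rot: [0.0, 0.995, 0.103, 0.001]
force: [1.5, -0.5, 1.1]
finger_gap: 0.5
grip_force: 0.8
```

Request:
carry_out([
  [-0.035,-0.0075,0.003,0,0,0,0],
  [-0.035,-0.0075,0.003,0,0,0,0],
  [-0.035,-0.0075,0.003,0,0,0,0],
  [-0.027,-0.0057,0,0,0,0,0],
  [-0.027,-0.0057,0,0,0,0,0],
  [-0.027,-0.0057,0,0,0,0,0],
  [-0.027,-0.0057,0,0,0,0,0],
])

```text
time_s: 12.8
tcp_pos: [533.8, -9.9, 137.8]
ee_rot: [-0.0, 0.995, 0.103, -0.0]
force: [1.0, -0.3, 0.4]
finger_gap: -0.3
grip_force: 0.5
```

Request:
carry_out([
  [-0.025,-0.0053,-0.006,0,0,0,0],
  [-0.025,-0.0053,-0.006,0,0,0,0],
  [-0.025,-0.0053,-0.006,0,0,0,0],
  [-0.025,-0.0053,-0.006,0,0,0,0],
  [-0.025,-0.0053,-0.006,0,0,0,0],
  [-0.0135,-0.003,-0.014,0,0,0,0],
  [-0.0135,-0.003,-0.014,0,0,0,0],
  [-0.0135,-0.003,-0.014,0,0,0,0],
  [-0.0135,-0.003,-0.014,0,0,0,0],
])

```text
time_s: 13.55
tcp_pos: [516.1, -13.9, 129.3]
ee_rot: [0.0, 0.995, 0.103, -0.0]
force: [-0.3, -0.2, 1.3]
finger_gap: 0.2
grip_force: 0.5
```

Request:
carry_out([
  [-0.008,-0.002,-0.014,0,0,0,0],
  [-0.008,-0.002,-0.014,0,0,0,0],
  [-0.008,-0.002,-0.012,0,0,0,0],
  [-0.008,-0.002,-0.01,0,0,0,0],
  [0,0,0,0,0,0,0],
])

```text
time_s: 13.97
tcp_pos: [512.9, -14.6, 124.2]
ee_rot: [-0.0, 0.995, 0.103, -0.0]
force: [0.0, -0.1, 0.5]
finger_gap: 0.1
grip_force: 0.2
```

Request:
carry_out([
  [-0.015,-0.003,0,0,0,0,0],
  [-0.015,-0.003,-0.005,0,0,0,0],
  [0,0,-0.006,0,0,0,0],
  [0,0,-0.004,0,0,0,0],
  [0,0,0,0,0,0,0],
])

```text
time_s: 14.38
tcp_pos: [511.1, -15.2, 123.9]
ee_rot: [0.0, 0.995, 0.103, 0.001]
force: [0.3, 1.2, 5.7]
finger_gap: 0.1
grip_force: 2.9
```

Request:
carry_out([
  [0,0,0.1,0,0,0,0],
  [0,0,0.3,0,0,0,0],
  [0,0,0.3,0,0,0,0],
  [-0.2,-0.2,0.3,0,0,0,0],
  [-0.3,-0.25,0,0,0,0,0],
  [-0.3,-0.25,0,0,0,0,0],
  [-0.3,-0.25,0,0,0,0,0],
  [0,0,0,0,0,0,0],
])

```text
time_s: 15.05
tcp_pos: [394.9, -112.7, 223.1]
ee_rot: [0.001, 0.995, 0.1, -0.002]
force: [0.3, 0.5, -0.3]
finger_gap: 0.0
grip_force: 0.0
```

Run:
```python
from tri import *
s=grab('scene');w=grab('wrist');st=manip.get_state();print(st['tcp_pos'],st['force'],st['time_s'])
R=[r for r in reds(w['img'])];print(R)
v=np.load('v.npy')
for l in(1.5,1.65,1.75):
    k=fit.world(v,fit.knob(l));o=w['pose'][:3,3];c=w['pose'][:3,:3].T@(k-o);c=np.array([c[0],-c[1],-c[2]]);th=np.arctan2(np.hypot(*c[:2]),c[2]);K=w['camera_matrix']
    print(l,'wrist',(c[:2]/np.hypot(*c[:2])*th*K[0,0]+K[:2,2]).round(1),'scene',fit.proj('scene',k).round(1))
a=cv2.resize(s['img'][160:265,195:285],(400,466),interpolation=2)
b=cv2.resize(w['img'],(400,300))
cv2.imwrite('pics/c7.png',np.hstack([a,np.vstack([b,np.zeros((166,400,3),np.uint8)])])[:,:,::-1])
```

```text
[ 398.95285414 -110.85597464  223.36764422] [ 0.53149261 -0.17512425  0.81272982] 15.15
[([197.5, 56.3], 265)]
1.5 wrist [193.7  53.5] scene [263.2 217.4]
1.65 wrist [195.5  58. ] scene [263.6 218.3]
1.75 wrist [196.7  60.3] scene [263.7 219. ]
```

View pics/c7.png

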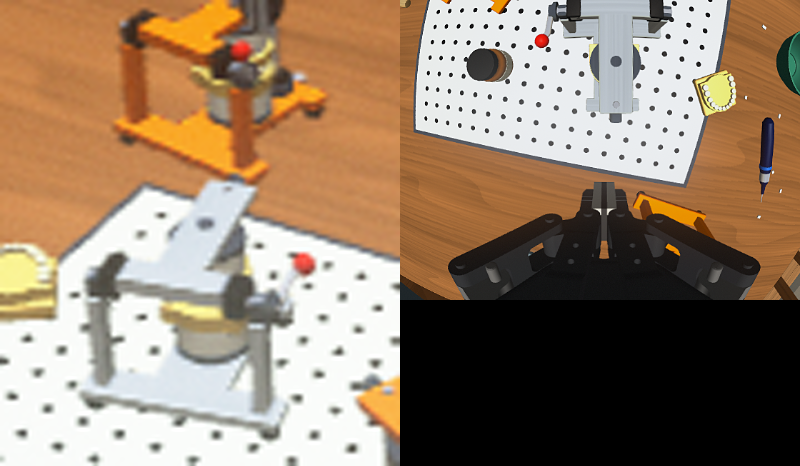

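The arm is closed. The knob is at scene (263.4,219.2), which matches the locked prediction of (263.7,219.0), and the articulator, jar and study model have not moved.

```bash
python3 -c "
from h import *
print(ticket.job_done())"
```

```text
the job is handed in; nothing more can be done
None
```

I closed the articulator's upper arm onto its stop, then pushed the red lever forward to its stop, and handed the job in at about 15 s of the 51 s allowed; the articulator stayed in place, though I didn't separately check the handpiece, bur block, bowl or spatula.

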